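# Weigh a pail of blocks on the spring scale

### The job

Weigh the pail of wooden blocks: hang it by its bail on the hook of the spring scale, easing its weight onto the spring slowly, so that the hook neither drops nor jumps when you let go. Leave the pail hanging free until it has stopped bobbing and swinging, and only then press the hold button on top of the scale fully down and let it go, leaving the pail hanging there. Do not knock or press the pail hard against the scale, and leave the toys round about where they are.

Things in the scene. Friction and masses are not known exactly. Their poses are not given: they have to be found in the camera images.
- pail: Round tin pail of wooden blocks (filled to 69 mm), 72 mm across the rim, 60 mm high; weight unknown, 0.2 to 0.86 kg. A stiff 6 mm steel bail (does not fold) rises over it in its own y-z plane, widest 81 mm, and carries an upright wooden knob. Origin: centre of the underside, z up. The hook must pass under the bail along the pail's x, from either side; the opening is 46 mm high.
- pail_eye (a point): Underside of the middle of the bail, 115 mm above the pail's underside: the point that rests on the hook. Axes as the pail.
- pail_knob (a point): Middle of the wooden knob, on the pail's axis 152 mm above its underside. The knob is an upright cylinder 26 mm across, from 127 to 173 mm; below it the bail's bar has its top at 121 mm.
- stand: Spring scale, fixed to the counter (its place varies). Dark foot plate 220 x 130 x 12 mm; grey upright housing 62 x 80 mm, top at z = 278 mm, front face 114 mm behind (+x of) the hook seat. Origin: on the counter straight below the hook seat. Its x runs from the hook to the housing: the hook sticks out of the housing to -x.
- hook_seat (a point): Top of the hook's bar (steel, 8 mm thick) at the bottom of its dip; 235 mm above the counter unloaded, sinks under load. The bar runs along the stand's x. The dip is 20 mm long; in front (18 mm to -x) the bar's end turns up to 14 mm above the seat, behind (30 mm to +x) the bar rises to 10 mm above it. Nothing is above the hook. Axes as the stand.
- hook (a joint): How far the hook has sunk, m: 0 unloaded, at most 0.11. A plain spring of 100 N per metre, no preload, lightly damped: it bobs for 1 to 3 s when let go. Delicate: it must never move faster than 0.08 m/s up or down, so lower the load slower than that and let go only when the spring carries the weight to within about 0.35 N.
- hold (a joint): Travel of the hold button, m: 0 up, 0.006 fully down, down is positive. A spring returns it; fully down takes 6 N; press it with no more than 30 N.
- hold_top (a point): Centre of the top of the hold button, a grey round button 26 mm across in a black ring on top of the scale's housing, pressed straight down. 145 mm behind the hook seat along the stand's x.
- toy_car: Wooden toy car on four wheels, 58 x 102 x 50 mm, a bystander. Origin: centre of the underside.
- yoyo: Yo-yo lying flat, 56 mm across, 36 mm high, a bystander. Origin: centre of the underside.
- dice_cup: Brown dice cup standing open end up, 73 mm across, 90 mm high, a bystander. Origin: centre of the underside.
Not all that is in view belongs to the job. Of the things that look like the pail, the middle-sized one is meant.

How it is judged:
By the outcome, as a careful person would: the job done as asked, in the order asked, and still so for the second after the job is handed in, with the robot touching nothing.
It also fails if it takes over 64 s, if anything falls off the work surface, if the arm or the gripper's body presses on something with over 40 N, if the wrist force passes 120 N, or if a joint passes its speed limit or range.

### The arm

A 6-joint arm with a two-finger parallel gripper is mounted at the origin on the work surface; the furniture and walls round the work are solid. World frame = base frame: x ahead of the robot, y to its left, z up, the work surface at z = 0. Lengths are in mm, angles in rad, forces in N, time in s.
With the tool pointing down it reaches from about 350 to 875 mm from the base axis. Payload 4.2 kg.
Tool frame: the origin (TCP) lies between the finger pads; the fingertips stand 14 mm ahead of it and the grasp point (between the pads) lies 5 mm behind it; z points along the fingers, y is the line along which they close (so a half turn about z gives the same grasp; the last joint's range is limited). The gripper opens to 85 mm and grips with 20 to 120 N. Pads are 22 mm wide; open, the fingers measure 114 mm over their backs; the gripper's body (76 mm by 85 mm) begins 54 mm behind the grasp point. The pads swing forward as they close: fully open they stand 13 mm farther back than shut.
Start: joints at [0.259, 0.385, 0.008, 0, -1.194, -0.259], TCP at [624.979, 0.025, 245.312] pointing down, gripper open.
Joint ranges: [-3.14, 3.14], [-1.21, 2.06], [-1.07, 1.41], [-3.16, 2.05], [-2.99, -0.16], [-3.1, 3.1]. Speed limits (rad/s): [2.79, 2.79, 3.14, 3.14, 3.14, 3.14].

### API

Orientations are given as a unit quaternion [x, y, z, w].
In Python, from bench import * gives the robot as it stands.
- The arm moves only by the tool carry_out, never from a script. Its argument "motion" is a list of rows, each a list of 7 numbers: the turn, a rotation vector about the tool's x, y, z in rad, then the shift along the tool's x, y, z in mm, then the opening, from -1 (shut) to 1 (fully open), so that 0 is half open. A call has 1 to 5 rows; each row is the pose to reach, as a shift and turn from the pose commanded when the call began, along the tool's axes at that moment; what a row does not reach only later rows make up. A row lasts 1/8 s, in which the tool goes at most 62.5 mm and 10.7 degrees, less where a joint would pass 70% of its speed; a pose out of reach is approached as far as the arm can. A call with a gripper value outside its range is refused whole. The fingers move at their own pace and stop on an object; the grip force is fixed at half the most. Time passes only in rows, so rows that repeat a pose let the fingers close. It gives the time, the measured TCP pose, the force, the opening and the grip force at its end, in the units of the state.
- read_state(): the state, without advancing time (a new reading comes with each control period).
- get_image(name): name is "scene" or "side" or "wrist"; returns a dict with "color" (384x512x3 uint8, blue, green, red), "mtx" (3x3 intrinsics, pixels), "position" and "orientation" of the camera in the world. Camera axes: x right, y down, z forward; pixel columns grow to the right and rows downward; lengths in mm; the calibration is good to about 2 mm. A picture is of the moment at which its call begins. There is no depth.
- job_done(): hands the job in; it is judged then, once.
The state is a dict: "clock": time; "joints": joint angles; "joint_vel": joint speeds; "joint_efforts": joint torques, N m; "position": TCP position; "ee_rot": TCP orientation; "contact_force": force on the tool from outside, world axes, zero at the start; "wrist_torque": the same for the moment, N m; "gripper_width": finger opening in mm; "grasp_force": force on a finger pad.
Only numpy, scipy, OpenCV 4.12 (cv2) and the standard library are available. Lean on these libraries where they do the work, as an engineer would, in place of code of your own. Each camera call takes 0.05 s, during which the arm holds its last target. There are 200 camera calls.

## Working session

There is one attempt and no reset: what is moved stays moved. The work goes in short steps, Python scripts to look and compute and a tool call to move; the robot and the scene stay as the last step left them, time stands still between calls to the robot, and variables do not carry over. Pictures are saved under pics/ and viewed, at most 10 in all, crops included, and the job is handed in when it is done.

Besides the shell and the picture viewer there is one more tool, called after "Request:" as name(argument=value, ...) on one line, values as JSON. carry_out: Moves the arm, as the interface text tells. Its arguments: {"type":"object","properties":{"motion":{"type":"array"}},"required":["motion"]}

```bash
mkdir -p pics; ls
python3 - <<'E'
from bench import *
import cv2,numpy as np
np.set_printoptions(suppress=True,precision=3)
s=read_state();print(s)
for n in("scene","side","wrist"):
    g=get_image(n);cv2.imwrite(f"pics/{n}0.png",g["color"]);print(n,np.array(g["mtx"]).tolist(),g["position"],g["orientation"])
E
```

```text
pics
{'clock': 0.0, 'joints': array([ 0.259,  0.386,  0.007, -0.   , -1.194, -0.259]), 'joint_vel': array([ 0.001, -0.001, -0.001,  0.001, -0.001,  0.001]), 'joint_efforts': array([  0.028, -39.306,  18.712,   4.142,  -0.101,   0.006]), 'position': array([624.613,   0.047, 244.259]), 'ee_rot': array([-0.707,  0.707,  0.001, -0.001]), 'contact_force': array([ 0.153, -0.378,  0.839]), 'wrist_torque': array([-0.021,  0.036,  0.056]), 'grasp_force': 0.19276265054941177, 'gripper_width': 85.158147341812}
scene [[482.131514092956, 0.0, 259.624461526928], [0.0, 482.131514092956, 183.62289701888727], [0.0, 0.0, 1.0]] [ 703.63  -779.834 1126.49 ] [ 0.94   0.149 -0.057 -0.303]
side [[399.17418547136157, 0.0, 256.37274883600253], [0.0, 399.17418547136157, 189.33421456144734], [0.0, 0.0, 1.0]] [1107.359 -256.784  965.659] [ 0.73   0.591 -0.221 -0.26 ]
wrist [[312.0575964364637, 0.0, 255.61244498396906], [0.0, 312.0575964364637, 190.97229743215237], [0.0, 0.0, 1.0]] [624.683 -68.885 372.675] [ 0.001  0.991  0.137 -0.   ]
```

View pics/scene0.png

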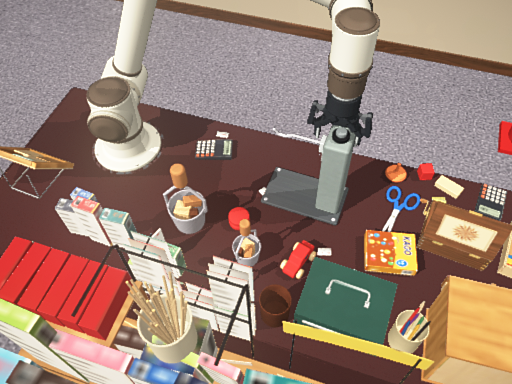

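View pics/side0.png

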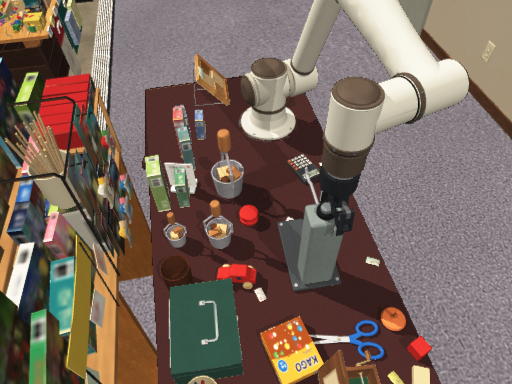

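The scene view shows the large pail at (186,210), another pail at (246,247), the scale housing at (338,170) and the hook tip near (280,132). The side view shows three pails: large (227,178), middle (218,230) and small (175,235). The yo-yo is at (248,215) and the hook tip near (306,165). I'll zoom in on both views.

```bash
cat > h.py <<'E'
import numpy as np,cv2
from scipy.spatial.transform import Rotation as R
from bench import *
np.set_printoptions(suppress=True,precision=2)
def ray(g,u,v):
    d=np.linalg.solve(np.array(g["mtx"]),[u,v,1.]);d=R.from_quat(g["orientation"]).as_matrix()@d
    return np.array(g["position"]),d/np.linalg.norm(d)
def onz(g,u,v,z):
    p,d=ray(g,u,v);return p+d*(z-p[2])/d[2]
def tri(g1,a,g2,b):
    p,d=ray(g1,*a);q,e=ray(g2,*b)
    s=np.linalg.lstsq(np.c_[d,-e],q-p,rcond=None)[0];x,y=p+d*s[0],q+e*s[1]
    return (x+y)/2,np.linalg.norm(x-y)
def proj(g,P):
    c=R.from_quat(g["orientation"]).as_matrix().T@(np.array(P)-g["position"]);c=np.array(g["mtx"])@c;return c[:2]/c[2]
E
python3 - <<'E'
from h import *
a=get_image("scene");b=get_image("side")
A=cv2.resize(a["color"][110:290,150:370],None,fx=3.4,fy=3.3,interpolation=cv2.INTER_CUBIC)
B=cv2.resize(b["color"][120:300,150:370],None,fx=3.4,fy=3.3,interpolation=cv2.INTER_CUBIC)
cv2.imwrite("pics/a1.png",A);cv2.imwrite("pics/b1.png",B)
print(tri(a,(246,228),b,(214,208)),tri(a,(246,228),b,(171,217)),tri(a,(179,176),b,(224,140)))
print(tri(a,(275,131),b,(306,165)))
E
```

```text
(array([ 477.31, -248.77,  153.44]), np.float64(0.24072136750325437)) (array([ 526.61, -329.98,  254.75]), np.float64(64.53897205894123)) (array([ 288.85, -190.12,  205.49]), np.float64(0.47452195718517315))
(array([472.5 , -13.96, 247.67]), np.float64(10.609289961529445))
```

View pics/a1.png

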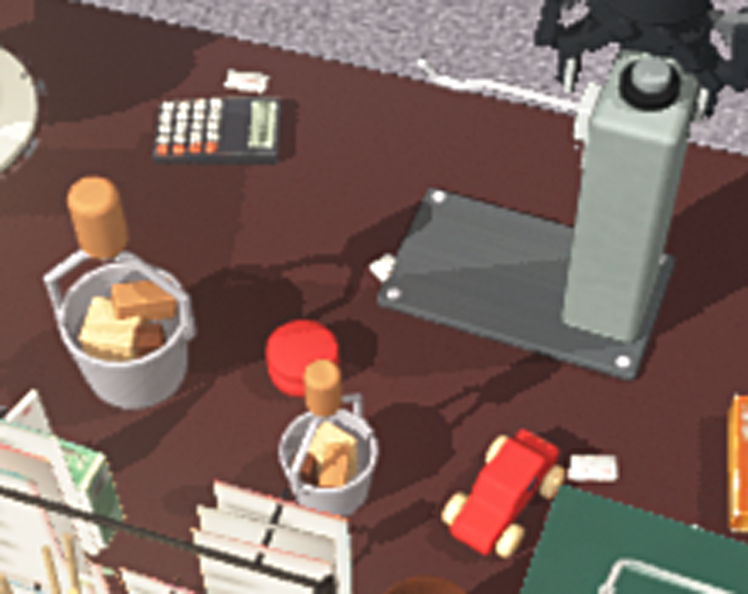

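View pics/b1.png

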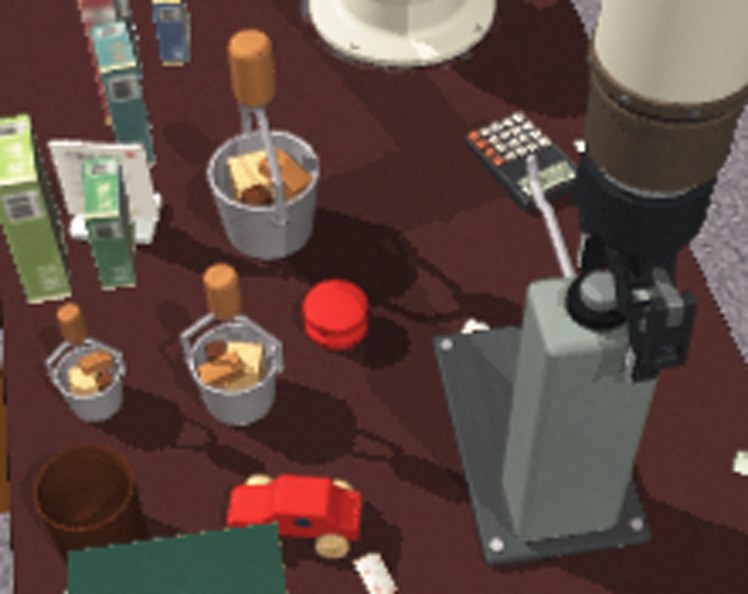

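The crops show the middle pail's knob at scene crop (322,388) and side crop (222,291). Its bail shoulders are at side (187,337) and (279,352), and at scene (357,400) and (303,485). The plate bolts, button and hook tip are also visible. I'll triangulate these.

Run:
```python
from h import *
a=get_image("scene");b=get_image("side")
S=lambda x,y:(150+(x+.5)/3.4-.5,110+(y+.5)/3.3-.5)
D=lambda x,y:(150+(x+.5)/3.4-.5,120+(y+.5)/3.3-.5)
for n,p,q in [("knob",(322,388),(222,291)),("knobtop",(322,370),(221,273)),("shA",(357,400),(279,352)),("shB",(303,483),(187,337)),("btn",(654,72),(602,290)),("hooktip",(421,66),(533,160)),("boltfarleft",(438,198),(446,344)),("boltR",(623,361),(497,545))]:
    print(n,*tri(a,S(*p),b,D(*q)))
for p in [(438,198),(392,294),(623,361)]: print("bs",onz(a,*S(*p),14))
for p in [(446,344),(497,545),(637,523)]: print("bd",onz(b,*D(*p),14))
for p in [(345,420),(330,445)]: pass
print("yoyo",onz(a,*S(302,345),36),onz(b,*D(336,303),36))
print("car",onz(a,*S(500,495),30),onz(b,*D(297,510),30))
print("bigknob",tri(a,S(97,215),b,D(252,65)))
# knob masks centroid
for g,r in((a,(225,220,265,240)),(b,(205,195,230,220))):
    h=cv2.cvtColor(g["color"],cv2.COLOR_BGR2HSV);m=cv2.inRange(h,(5,130,90),(18,255,255))
    k=np.zeros_like(m);k[r[1]:r[3],r[0]:r[2]]=m[r[1]:r[3],r[0]:r[2]]
    n,l,st,c=cv2.connectedComponentsWithStats(k);print([ (st[i].tolist(),c[i]) for i in range(1,n) if st[i][4]>8])
s=read_state();print(s["position"],s["ee_rot"],R.from_quat(s["ee_rot"]).as_matrix())
```

```text
knob [ 472.27 -245.75  148.02] 1.8990472879436118
knobtop [ 472.78 -244.45  170.98] 1.7182735875574393
shA [ 483.77 -207.76   71.89] 5.495852130668371
shB [ 465.23 -282.67   78.19] 10.316080134593648
btn [636.1  -17.37 295.4 ] 1.874645915872593
hooktip [468.42  -8.19 237.59] 0.026473438125370733
boltfarleft [515.38 -69.73 127.53] 57.81762956286086
boltR [659.21 -72.64   9.58] 2.199669942103905
bs [469.76  41.45  14.  ]
bs [463.83 -67.49  14.  ]
bs [658.65 -74.46  14.  ]
bd [468.06 -65.95  14.  ]
bd [662.21 -74.27  14.  ]
bd [666.48  35.76  14.  ]
yoyo [ 416.63 -150.47   36.  ] [ 420.31 -151.46   36.  ]
car [ 600.48 -229.15   30.  ] [ 608.78 -218.55   30.  ]
bigknob (array([ 287.35, -189.9 ,  207.77]), np.float64(1.5663614725311026))
[([239, 220, 12, 16, 169], array([244.5 , 227.12]))]
[([209, 200, 12, 17, 161], array([214.9, 207.7]))]
[624.81  -0.   245.06] [-0.71  0.71  0.   -0.  ] [[-0. -1. -0.]
 [-1.  0. -0.]
 [ 0.  0. -1.]]
```

View pics/wrist0.png

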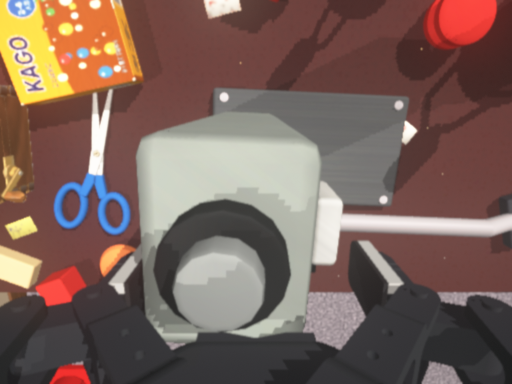

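Run:
```python
from h import *
for n in("scene","side","wrist"):
    g=get_image(n)
    print(n,"tcp",proj(g,[625,0,245]),"btn",proj(g,[636,-17,295]),"pailknob",proj(g,[474,-247,152]),"f",proj(g,[568,0,250]),proj(g,[682,0,250]))
```

```text
scene tcp [336.63 139.75] btn [342.11 131.85] pailknob [244.96 227.36] f [313.78 133.01] [360.4  143.85]
side tcp [330.09 215.7 ] btn [327.05 207.19] pailknob [214.59 207.18] f [322.46 194.84] [338.95 235.53]
wrist tcp [255.54 259.94] btn [217.05 290.77] pailknob [ 540.49 -247.74] f [384.84 265.21] [126.32 265.63]
```

The wrist view shows the open fingers straddling the scale's housing, with the button at (220,285) and the hook bar running right from (340,222). The first move therefore has to be straight up.

Request:
carry_out(motion=[[0, 0, 0, 0, 0, -30, 1], [0, 0, 0, 0, 0, -80, 1], [0, 0, 0, 0, 20, -130, 1], [0, 0, 0, 30, 60, -150, 1], [0, 0, 0, 80, 90, -150, 1]])

```text
clock: 1.12
position: [534.5, -80.0, 398.1]
ee_rot: [0.708, -0.706, 0.002, -0.002]
contact_force: [0.4, 0.0, -0.4]
gripper_width: 85.2
grasp_force: 0.0
```

Request:
carry_out(motion=[[0, 0, 0, 45, 20, 0, 1], [0, 0, 0, 90, 40, 30, 1], [0, 0, 0, 130, 60, 60, 1], [0, 0, 0, 140, 60, 70, 1], [0, 0, 0, 140, 60, 70, 1]])

```text
clock: 1.75
position: [475.0, -220.4, 325.0]
ee_rot: [-0.707, 0.708, 0.0, -0.0]
contact_force: [-0.1, 0.5, 0.3]
gripper_width: 85.3
grasp_force: 0.0
```

Run:
```python
from h import *
s=read_state();print(s["clock"],s["position"],R.from_quat(s["ee_rot"]).as_matrix(),s["contact_force"],s["wrist_torque"])
g=get_image("wrist");cv2.imwrite("pics/w1.png",g["color"]);np.savez("w1.npz",**{k:np.array(g[k]) for k in g})
```

```text
1.75 [ 475.03 -220.36  324.99] [[-0. -1. -0.]
 [-1.  0. -0.]
 [ 0.  0. -1.]] [-0.1   0.54  0.27] [-0.03  0.13  0.01]
```

View pics/w1.png

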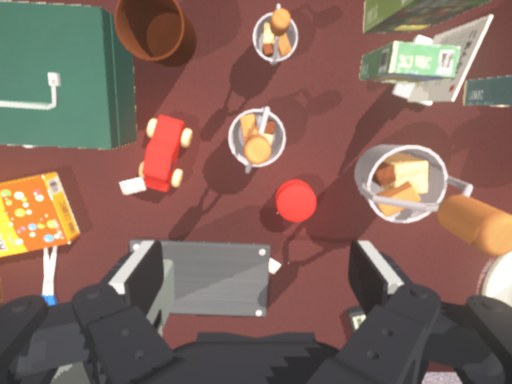

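The wrist view shows the middle pail at (257,138), its knob top at (257,148) and the bail ends at about (266,110) and (248,170). Next I'll compute the bail yaw and the knob position.

Run:
```python
from h import *
g=dict(np.load("w1.npz"))
A=onz(g,265.5,110.5,75);B=onz(g,248,169,75);print(A,B,(A+B)/2,np.linalg.norm(A-B),"yaw",np.arctan2(-(A-B)[0]*1,(A-B)[1]),np.arctan2((A-B)[0],-(A-B)[1]))
h=cv2.cvtColor(g["color"],cv2.COLOR_BGR2HSV);m=cv2.inRange(h,(5,120,90),(18,255,255))[128:172,235:280]
im=cv2.resize(g["color"][95:185,215:305],None,fx=6,fy=6,interpolation=cv2.INTER_CUBIC);cv2.imwrite("pics/w1c.png",im)
print("knobtop",onz(g,257,147,173))
c=cv2.HoughCircles(cv2.cvtColor(g["color"],cv2.COLOR_BGR2GRAY)[90:190,210:310],cv2.HOUGH_GRADIENT,1,10,param1=120,param2=18,minRadius=9,maxRadius=34);print(c)
# plate bolts, stand
a=get_image("scene");b=get_image("side")
t=tri(a,(244.5,227.1),b,(214.9,207.7));print("knob",t)
```

```text
[ 463.26 -280.85   75.  ] [ 484.49 -210.94   75.  ] [ 473.87 -245.9    75.  ] 73.06631764352886 yaw 2.846743480363067 -0.2948491732267262
knobtop [ 473.74 -251.32  173.  ]
[[[44.5 46.5 27.9]
  [47.5 59.5 12.5]
  [55.5 46.5 19.9]
  [56.5 36.5 15. ]]]
knob (array([ 472.69, -245.85,  149.07]), np.float64(1.7859176054193922))
```

View pics/w1c.png

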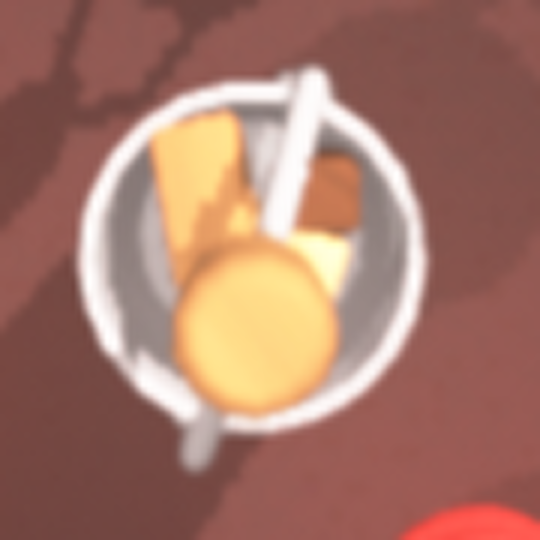

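The crop shows the knob top centred at crop (257,328), the rim centre at (253,257) and the bail ends at (313,78) and (195,467).

Run:
```python
from h import *
g=dict(np.load("w1.npz"))
c=lambda x,y:(215+(x+.5)/6-.5,95+(y+.5)/6-.5)
print(onz(g,*c(257,328),173),onz(g,*c(253,257),60))
A=onz(g,*c(313,75),75);B=onz(g,*c(195,468),75);print(A,B,(A+B)/2,np.linalg.norm(A-B),np.arctan2((B-A)[0],(B-A)[1]))
```

```text
[ 473.37 -249.3   173.  ] [ 473.55 -247.99   60.  ]
[ 461.82 -284.72   75.  ] [ 485.67 -206.42   75.  ] [ 473.74 -245.57   75.  ] 81.8557437654161 0.2957208539613114
```

Request:
carry_out(motion=[[0, 0, 0.15, 28, 1.5, 30, 1], [0, 0, 0.295, 28, 1.5, 80, 1], [0, 0, 0.295, 28, 1.5, 130, 1], [0, 0, 0.295, 28, 1.5, 165, 1], [0, 0, 0.295, 28, 1.5, 176, 1]])

```text
clock: 2.52
position: [473.6, -247.0, 148.0]
ee_rot: [-0.596, 0.803, 0.001, -0.001]
contact_force: [0.0, 0.4, -0.0]
gripper_width: 85.2
grasp_force: 0.0
```

Request:
carry_out(motion=[[0, 0, 0, 0, 0, 0, 0.2], [0, 0, 0, 0, 0, 0, -1], [0, 0, 0, 0, 0, 0, -1], [0, 0, 0, 0, 0, 0, -1], [0, 0, 0, 0, 0, 0, -1]])

```text
clock: 3.15
position: [473.8, -248.2, 150.8]
ee_rot: [-0.596, 0.803, -0.001, 0.0]
contact_force: [-2.0, 1.1, 6.6]
gripper_width: 24.7
grasp_force: 58.7
```

Request:
carry_out(motion=[[0, 0, 0, 0, 0, -15, -1], [0, 0, 0, 0, 0, -45, -1], [0, 0, 0, 0, 0, -85, -1], [0, 0, 0, 0, 0, -120, -1], [0, 0, 0, 0, 0, -146, -1]])

```text
clock: 3.78
position: [473.2, -247.8, 296.8]
ee_rot: [-0.595, 0.803, -0.0, 0.001]
contact_force: [0.7, 0.4, -5.3]
gripper_width: 24.2
grasp_force: 59.6
```

Request:
carry_out(motion=[[0, 0, -0.05, 0, 0, 0, -1], [0, 0, -0.12, 0, 0, 0, -1], [0, 0, -0.2, 0, 0, 0, -1], [0, 0, -0.253, 0, 0, 0, -1], [0, 0, -0.253, 0, 0, 0, -1]])

```text
clock: 4.4
position: [472.9, -247.7, 294.8]
ee_rot: [-0.692, 0.722, 0.001, -0.0]
contact_force: [-0.9, 0.8, -4.4]
gripper_width: 24.6
grasp_force: 59.6
```

Run:
```python
from h import *
F=[]
for i in range(6):
    g=get_image("wrist");s=read_state();F.append(s["contact_force"])
print(np.array(F),s["wrist_torque"],s["clock"],s["position"],R.from_quat(s["ee_rot"]).as_matrix())
a=get_image("scene");b=get_image("side")
I=np.hstack([cv2.resize(a["color"][60:210,190:360],(400,353),interpolation=cv2.INTER_CUBIC),cv2.resize(b["color"][80:280,150:350],(400,400),interpolation=cv2.INTER_CUBIC)[:353]])
cv2.imwrite("pics/c2.png",I)
```

```text
[[ 0.6  -0.11 -4.96]
 [-1.16  1.28 -4.77]
 [-0.4  -0.55 -4.76]
 [-0.97  0.1  -3.98]
 [-0.19 -0.24 -4.44]
 [ 0.24  0.08 -4.28]] [-0.01  0.13  0.01] 4.7 [ 473.39 -247.91  295.24] [[-0.04 -1.   -0.  ]
 [-1.    0.04  0.  ]
 [-0.    0.   -1.  ]]
```

View pics/c2.png

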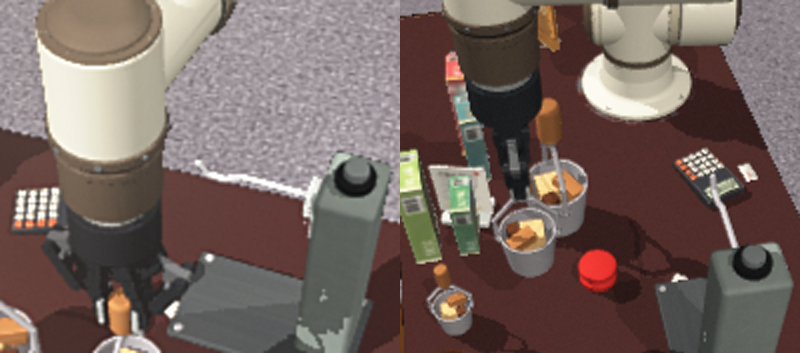

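The view shows the pail lifted clean, with the bail rotated square. The hook tip is at scene crop (199,165) and side crop (713,178). I'll refine the hook line numerically.

Run:
```python
from h import *
a=get_image("scene");b=get_image("side")
gb=b["color"].astype(int);ga=a["color"].astype(int)
print("side")
for v in range(162,206,3):
    r=gb[v,298:330].min(1);w=np.clip(r-85,0,None);u=298+(w*np.arange(32)).sum()/max(w.sum(),1)
    print(v,round(u,1),int(w.max()),onz(b,u,v,241))
print("scene")
for u in range(271,323,3):
    c=ga[120:150,u].min(1);w=np.clip(c-170,0,None);v=120+(w*np.arange(30)).sum()/max(w.sum(),1)
    print(u,round(v,1),int(w.max()),onz(a,u,v,241))
for g,box in((a,(325,110,360,150)),(b,(310,190,345,225))):
    x0,y0,x1,y1=box;m=(g["color"][y0:y1,x0:x1].max(2)<60).astype(np.uint8)
    n,l,st,c=cv2.connectedComponentsWithStats(m);i=1+np.argmax(st[1:,4])
    k,_=cv2.findContours((l==i).astype(np.uint8),cv2.RETR_EXTERNAL,cv2.CHAIN_APPROX_NONE);M=cv2.fitEllipse(k[0])
    print("ring",st[i],M,onz(g,M[0][0]+x0,M[0][1]+y0,282))
```

```text
side
162 309.9 141 [453.11   5.06 241.  ]
165 313.9 158 [465.16  11.76 241.  ]
168 319.1 152 [477.7  21.3 241. ]
171 311.1 90 [483.08  -0.92 241.  ]
174 309.0 113 [491.53  -8.64 241.  ]
177 306.5 144 [499.61 -17.46 241.  ]
180 308.2 130 [509.82 -16.08 241.  ]
183 310.4 142 [520.13 -13.63 241.  ]
186 311.6 140 [529.77 -13.66 241.  ]
189 312.5 141 [539.19 -14.14 241.  ]
192 313.5 141 [548.51 -14.52 241.  ]
195 314.5 141 [557.72 -14.91 241.  ]
198 315.4 143 [566.75 -15.54 241.  ]
201 316.4 143 [575.72 -15.96 241.  ]
204 326.1 17 [588.84   3.1  241.  ]
scene
271 129.0 8 [462.88 -10.94 241.  ]
274 128.7 85 [469.66  -7.86 241.  ]
277 132.8 43 [480.64 -18.32 241.  ]
280 133.7 85 [488.54 -19.04 241.  ]
283 135.0 85 [496.7  -20.72 241.  ]
286 135.4 77 [504.07 -19.84 241.  ]
289 134.9 77 [510.64 -16.26 241.  ]
292 134.5 77 [517.24 -12.77 241.  ]
295 134.3 82 [524.04  -9.94 241.  ]
298 135.8 85 [532.35 -12.48 241.  ]
301 136.9 85 [540.26 -13.7  241.  ]
304 137.9 83 [548.03 -14.54 241.  ]
307 138.2 81 [555.22 -13.3  241.  ]
310 139.3 82 [563.01 -14.38 241.  ]
313 139.9 85 [570.46 -14.23 241.  ]
316 140.4 84 [577.71 -13.4  241.  ]
319 144.2 72 [587.6  -22.99 241.  ]
322 139.4 82 [590.77  -6.1  241.  ]
ring [  7  19  18  15 129] ((15.577863693237305, 25.45436668395996), (14.599222183227539, 16.2600040435791), 85.30289459228516) [634.03 -17.1  282.  ]
ring [  6  12  20  18 172] ((15.663066864013672, 20.630321502685547), (17.206371307373047, 18.16750717163086), 85.12387084960938) [635.04 -18.12 282.  ]
```

Request:
carry_out(motion=[[0, 0, 0, -30, 30, 0, -1], [0, 0, 0, -80, 65, 0, -1], [0, 0, 0, -135, 68.5, 0, -1], [0, 0, 0, -190, 68.5, 0, -1], [0, 0, 0, -230, 68.5, 0, -1]])

```text
clock: 5.52
position: [414.4, -13.5, 295.9]
ee_rot: [-0.693, 0.721, -0.0, 0.001]
contact_force: [0.3, -0.0, -4.2]
gripper_width: 24.3
grasp_force: 60.0
```

Request:
carry_out(motion=[[0, 0, 0, -6.8, 0, 0, -1], [0, 0, 0, -6.8, 0, 0, -1], [0, 0, 0, -6.8, 0, 0, -1]])

```text
clock: 5.9
position: [414.9, -9.3, 295.3]
ee_rot: [-0.692, 0.722, -0.0, -0.0]
contact_force: [-0.3, 0.5, -4.5]
gripper_width: 24.3
grasp_force: 60.0
```

Run:
```python
from h import *
F=[]
for i in range(6):
    g=get_image("wrist");s=read_state();F.append(s["contact_force"])
print(np.array(F).mean(0),s["clock"],s["position"],R.from_quat(s["ee_rot"]).as_matrix())
a=get_image("scene");b=get_image("side")
I=np.hstack([cv2.resize(a["color"][60:210,190:360],(400,353),interpolation=cv2.INTER_CUBIC),cv2.resize(b["color"][100:250,230:400],(400,353),interpolation=cv2.INTER_CUBIC)])
cv2.imwrite("pics/c3.png",I)
```

```text
[ 0.02 -0.28 -4.37] 6.2 [414.98  -9.01 295.27] [[-0.04 -1.   -0.  ]
 [-1.    0.04 -0.  ]
 [ 0.    0.   -1.  ]]
```

View pics/c3.png

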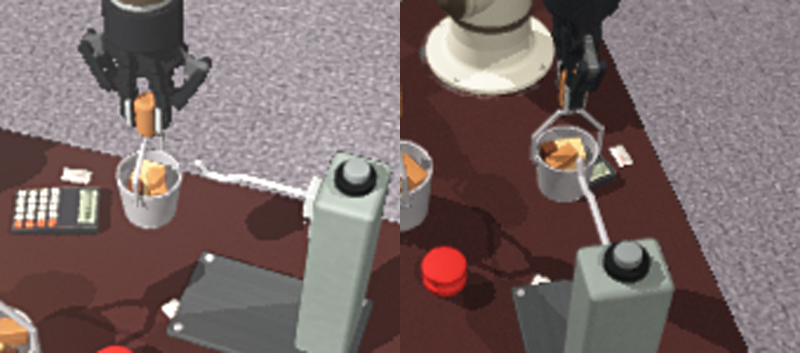

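The view shows the pail held square in front of the hook, with the hook tip level with the bail opening (side crop (582,165)). Now I'll insert it.

Request:
carry_out(motion=[[0, 0, 0, 0, -8, 0, -1], [0, 0, 0, 0, -20, 0, -1], [0, 0, 0, 0, -32, 0, -1], [0, 0, 0, 0, -44, 0, -1]])

```text
clock: 6.8
position: [460.1, -10.4, 295.1]
ee_rot: [-0.692, 0.722, 0.0, -0.0]
contact_force: [-0.4, -0.4, -4.2]
gripper_width: 24.0
grasp_force: 60.0
```

Request:
carry_out(motion=[[0, 0, 0, 0, -10, 0, -1], [0, 0, 0, 0, -20, 0, -1], [0, 0, 0, 0, -27, 0, -1], [0, 0, 0, 0, -31, 0, -1], [0, 0, 0, 0, -31, 0, -1]])

```text
clock: 7.42
position: [490.0, -11.7, 295.2]
ee_rot: [-0.692, 0.722, 0.0, -0.0]
contact_force: [-0.8, -0.7, -5.1]
gripper_width: 24.4
grasp_force: 60.0
```

Request:
carry_out(motion=[[0, 0, 0, 0, 0, 4, -1], [0, 0, 0, 0, 0, 9, -1], [0, 0, 0, 0, 0, 14, -1], [0, 0, 0, 0, 0, 18, -1], [0, 0, 0, 0, 0, 21, -1]])

```text
clock: 8.05
position: [489.8, -11.7, 274.0]
ee_rot: [-0.692, 0.722, 0.0, -0.0]
contact_force: [-0.8, 0.4, -4.9]
gripper_width: 24.2
grasp_force: 60.0
```

Request:
carry_out(motion=[[0, 0, 0, 0, 0, 3, -1], [0, 0, 0, 0, 0, 6, -1], [0, 0, 0, 0, 0, 9, -1], [0, 0, 0, 0, 0, 12, -1], [0, 0, 0, 0, 0, 15, -1]])

```text
clock: 8.68
position: [490.0, -11.7, 259.3]
ee_rot: [-0.692, 0.722, -0.0, 0.0]
contact_force: [-0.3, 0.6, -3.8]
gripper_width: 24.1
grasp_force: 60.0
```

Request:
carry_out(motion=[[0, 0, 0, 0, 0, 3, -1], [0, 0, 0, 0, 0, 6, -1], [0, 0, 0, 0, 0, 9, -1], [0, 0, 0, 0, 0, 12, -1], [0, 0, 0, 0, 0, 15, -1]])

```text
clock: 9.3
position: [490.0, -11.7, 244.3]
ee_rot: [-0.692, 0.722, -0.0, 0.0]
contact_force: [-0.4, 1.2, -1.2]
gripper_width: 24.6
grasp_force: 60.1
```

Run:
```python
from h import *
F=[]
for i in range(10):
    g=get_image("wrist");s=read_state();F.append(s["contact_force"])
F=np.array(F);print(F.mean(0),F.std(0),s["clock"],s["position"],s["wrist_torque"])
```

```text
[-0.45  0.16 -1.85] [0.38 0.51 0.53] 9.8 [490.   -11.65 244.44] [-0.01  0.08  0.05]
```

Request:
carry_out(motion=[[0, 0, 0, 0, 0, 3, -1], [0, 0, 0, 0, 0, 7, -1], [0, 0, 0, 0, 0, 11, -1], [0, 0, 0, 0, 0, 15, -1], [0, 0, 0, 0, 0, 18, -1]])

```text
clock: 10.42
position: [490.0, -11.7, 226.2]
ee_rot: [-0.692, 0.722, -0.0, 0.0]
contact_force: [0.1, 0.8, 0.7]
gripper_width: 24.3
grasp_force: 60.3
```

Run:
```python
from h import *
F=[]
for i in range(44):
    g=get_image("wrist");s=read_state();F.append(s["contact_force"])
F=np.array(F);print(F.mean(0),F.std(0),s["clock"],s["position"],s["wrist_torque"])
```

```text
[-0.38  0.27 -0.26] [0.57 0.43 0.5 ] 12.625 [489.96 -11.67 226.34] [ 0.03 -0.04  0.02]
```

Request:
carry_out(motion=[[0, 0, 0, 0, 0, 1.5, -1], [0, 0, 0, 0, 0, 2.5, -1]])

```text
clock: 12.88
position: [490.0, -11.7, 223.7]
ee_rot: [-0.692, 0.722, -0.0, 0.0]
contact_force: [0.3, -0.3, -0.1]
gripper_width: 24.3
grasp_force: 60.4
```

Run:
```python
from h import *
F=[]
for i in range(30):
    g=get_image("wrist");s=read_state();F.append(s["contact_force"])
F=np.array(F);print(F.mean(0),F.std(0),s["clock"],s["position"],s["wrist_torque"])
```

```text
[-0.03  0.3   0.15] [0.49 0.49 0.39] 14.375 [489.94 -11.66 223.81] [ 0.11 -0.09 -0.03]
```

Request:
carry_out(motion=[[0, 0, 0, 0, 0, 0, -0.35], [0, 0, 0, 0, 0, 0, -0.3], [0, 0, 0, 0, 0, 0, -0.1], [0, 0, 0, 0, 0, 0, 0.3], [0, 0, 0, 0, 0, 0, 0.6]])

```text
clock: 15.0
position: [489.9, -11.7, 223.8]
ee_rot: [-0.692, 0.722, -0.0, -0.0]
contact_force: [-0.5, 0.3, -0.1]
gripper_width: 68.4
grasp_force: 0.0
```

Run:
```python
from h import *
s=read_state();print(s["contact_force"],s["gripper_width"])
a=get_image("scene");b=get_image("side")
I=np.hstack([cv2.resize(a["color"][60:210,230:400],(400,353),interpolation=cv2.INTER_CUBIC),cv2.resize(b["color"][100:250,230:400],(400,353),interpolation=cv2.INTER_CUBIC)])
cv2.imwrite("pics/c4.png",I)
```

```text
[-0.55  0.3  -0.08] 68.42063620285091
```

View pics/c4.png

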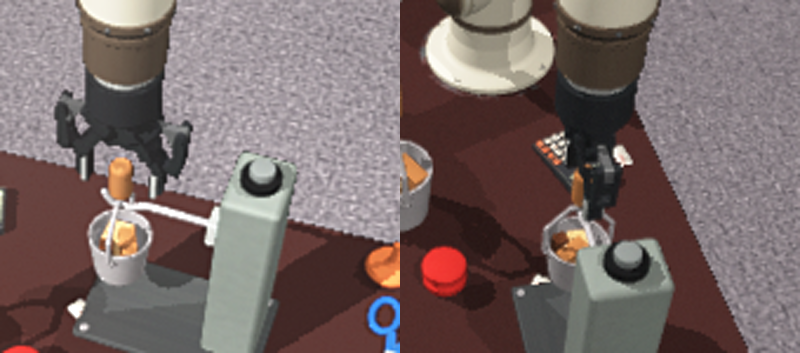

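The view shows the pail hanging on the hook and the fingers clear of the knob. Next I'll retreat straight up, close the fingers and move above the button.

Request:
carry_out(motion=[[0, 0, 0, 0, 0, -15, 0.6], [0, 0, 0, 0, 0, -45, 0.6], [0, 0, 0, 0, 0, -85, 0.6], [0, 0, 0, 0, 0, -120, 0.6], [0, 0, 0, 0, 0, -150, 0.2]])

```text
clock: 15.72
position: [490.0, -11.8, 376.7]
ee_rot: [-0.692, 0.722, -0.001, 0.001]
contact_force: [0.2, 0.3, -0.3]
gripper_width: 52.3
grasp_force: 0.0
```

Request:
carry_out(motion=[[0, 0, 0, 0, -30, 0, -1], [0, 0, 0, 0, -75, 0, -1], [0, 0, 0, 0, -120, 0, -1], [0, 0, 0, 0, -145, 0, -1], [0, 0, 0, 0, -145, 0, -1]])

```text
clock: 16.35
position: [635.9, -17.8, 373.0]
ee_rot: [-0.692, 0.722, 0.0, -0.001]
contact_force: [-0.2, -0.5, -0.5]
gripper_width: 0.3
grasp_force: 0.0
```

Request:
carry_out(motion=[[0, 0, 0, 0, 0, 12, -1], [0, 0, 0, 0, 0, 25, -1], [0, 0, 0, 0, 0, 34, -1], [0, 0, 0, 0, 0, 40, -1], [0, 0, 0, 0, 0, 40, -1]])

```text
clock: 16.98
position: [634.5, -17.7, 333.4]
ee_rot: [-0.692, 0.722, 0.0, -0.0]
contact_force: [-0.2, 0.0, 0.4]
gripper_width: -0.2
grasp_force: 0.0
```

Run:
```python
from h import *
from time import sleep
C=[];P=None;D=[]
for i in range(70):
    a=get_image("scene")["color"][60:210,230:330]
    h=cv2.cvtColor(a,cv2.COLOR_BGR2HSV);m=cv2.inRange(h,(5,130,90),(18,255,255));M=cv2.moments(m,True)
    C.append((M["m10"]/M["m00"],M["m01"]/M["m00"]));f=a.astype(float)
    if P is not None: D.append(np.abs(f-P).max())
    P=f
C=np.array(C);print(C[::6],C[-15:].std(0));print(np.array(D))
s=read_state();print(s["clock"],s["position"],s["contact_force"],s["gripper_width"],R.from_quat(s["ee_rot"]).as_matrix())
```

```text
[[51.52 85.24]
 [51.48 85.37]
 [51.5  85.29]
 [51.51 85.26]
 [51.49 85.29]
 [51.48 85.44]
 [51.49 85.3 ]
 [51.49 85.37]
 [51.5  85.41]
 [51.49 85.49]
 [51.49 85.41]
 [51.51 85.38]] [0.02 0.06]
[112.  91.  89.   3.  18.  91.  16.  91.  22.   3.  92.  16.   4.   3.
   3.  10.   4.   4.   3.   3.  11.   4.   3.   8.   3.   3.   3.   3.
   3.   3.   3.   4.   3.   4.   3.   4.   3.   3.   3.   3.   4.   3.
   4.   3.   3.   4.   3.   4.   3.   4.   4.   3.   3.   4.   3.   4.
   4.   3.   3.   3.   4.   4.   3.   3.   4.   3.   3.   3.   3.]
20.475 [634.78 -17.74 333.8 ] [-0.29 -0.67 -0.28] 0.037894677185313905 [[-0.04 -1.   -0.  ]
 [-1.    0.04  0.  ]
 [-0.    0.   -1.  ]]
```

The pail has stopped moving, with frame differences down to noise level. Now I'll press the button.

Request:
carry_out(motion=[[0, 0, 0, 0, 0, 6, -1], [0, 0, 0, 0, 0, 12, -1], [0, 0, 0, 0, 0, 16, -1], [0, 0, 0, 0, 0, 18, -1], [0, 0, 0, 0, 0, 20, -1]])

```text
clock: 21.1
position: [634.8, -17.8, 313.9]
ee_rot: [-0.692, 0.722, -0.0, 0.0]
contact_force: [-0.9, 0.6, 2.2]
gripper_width: 0.0
grasp_force: 0.9
```

Request:
carry_out(motion=[[0, 0, 0, 0, 0, 1, -1], [0, 0, 0, 0, 0, 2, -1], [0, 0, 0, 0, 0, 3, -1], [0, 0, 0, 0, 0, 4, -1], [0, 0, 0, 0, 0, 5, -1]])

```text
clock: 21.72
position: [634.9, -17.8, 309.4]
ee_rot: [-0.692, 0.722, -0.0, 0.0]
contact_force: [-1.4, 1.1, 5.2]
gripper_width: 0.1
grasp_force: 2.5
```

Request:
carry_out(motion=[[0, 0, 0, 0, 0, 1, -1], [0, 0, 0, 0, 0, 2, -1], [0, 0, 0, 0, 0, 3, -1], [0, 0, 0, 0, 0, 4, -1], [0, 0, 0, 0, 0, 4, -1]])

```text
clock: 22.35
position: [634.9, -17.8, 308.0]
ee_rot: [-0.692, 0.722, -0.001, 0.001]
contact_force: [-4.6, 1.0, 12.5]
gripper_width: -0.6
grasp_force: 6.1
```

The button is bottomed at 12.5 N, past the 6 N needed. Releasing now.

Request:
carry_out(motion=[[0, 0, 0, 0, 0, 0, -1], [0, 0, 0, 0, 0, -4, -1], [0, 0, 0, 0, 0, -15, -1], [0, 0, 0, 0, 0, -40, -1], [0, 0, 0, 0, 0, -80, -1]])

```text
clock: 22.98
position: [634.3, -17.6, 383.1]
ee_rot: [-0.692, 0.722, 0.002, -0.002]
contact_force: [1.4, 0.9, 0.7]
gripper_width: -0.1
grasp_force: 0.0
```

Run:
```python
from h import *
for i in range(12):
    a=get_image("scene")["color"][60:210,230:330]
    h=cv2.cvtColor(a,cv2.COLOR_BGR2HSV);m=cv2.inRange(h,(5,130,90),(18,255,255));M=cv2.moments(m,True)
s=read_state();print(M["m10"]/M["m00"],M["m01"]/M["m00"],s["position"],s["contact_force"],s["clock"])
print(job_done())
```

```text
51.5 85.34297520661157 [634.7  -17.74 384.22] [-0.08  0.56  0.75] 23.575
the job is handed in; nothing more can be done
None
```

The middle-sized pail hangs still and free on the scale's hook; the hold button was pressed to its stop at 12.5 N and let go, and the job was handed in at 23.6 s, with no verdict returned.

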